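# Clear the sweet bin's hatch and hold it on the brink

### The arm

A 6-joint arm with a two-finger parallel gripper is mounted at the origin on the work surface. World frame = base frame: x ahead of the robot, y to its left, z up, the work surface at z = 0. Lengths are in m, angles in rad, forces in N, time in s.
With the tool pointing down it reaches from about 0.3 to 0.775 m from the base axis. Payload 14.6 kg.
Tool frame: the origin (TCP) lies midway between the tips of the shut fingers; the grasp point (between the pads) lies env.grasp_offset behind it (env.grasp_offset is the distance from the TCP to the grasp point, in m); z points along the fingers, y is the line along which they close (so a half turn about z gives the same grasp; the last joint's range is limited). The gripper opens to 85 mm and grips with 20 to 120 N. Pads are 22 mm wide; open, the fingers measure 114 mm over their backs; the gripper's body (76 mm by 85 mm) begins 54 mm behind the grasp point. The pads swing forward as they close: fully open they stand 13 mm farther back than shut.
Start: joints at [1.077, 0.3, 1.521, -0, 1.321, -0.067], TCP at [0.228, 0.501, 0.231] pointing down, gripper open.
Joint ranges: [-3.03, 3.03], [-0.79, 2.21], [0.23, 2.52], [-1.04, 4.18], [0, 3.07], [-2.55, 2.55]. Speed limits (rad/s): [2.22, 2.22, 2.57, 3.14, 3.14, 3.14].

### API

Orientations are given as [roll, pitch, yaw] about the fixed x, y, z axes, in that order (R = Rz(yaw) Ry(pitch) Rx(roll)).
In Python, from bench import env gives the robot as it stands. Calls block until the motion is done:
- env.move_pose(position, orientation): joint-space move of the TCP to a pose.
- env.move_linear(position, attitude=None, vel=0.15): straight line of the TCP; attitude=None keeps the orientation; vel is the mean speed in m/s.
- env.move_joints(angles): joint-space move.
- env.gripper_to(opening, effort=None): finger opening in m; effort is the grip in N (None keeps the last); returns when the fingers have stopped.
- env.pause(seconds).
- env.ik(position, orientation): joint angles nearest the present ones, or None.
- env.get_obs(): the state.
- env.snapshot(name): name is "scene" or "side" or "wrist"; returns the picture (384x512x3 uint8, red, green, blue); there is no depth.
- env.get_calibration(name): a dict with "camera_matrix" (3x3 intrinsics, pixels), "R" (3x3) and "t" (3): a world point X has camera coordinates R X + t; the wrist camera has in their place "hand_eye" (4x4, takes a point from camera to tool coordinates, whose origin is the TCP and whose axes are the flange's). Camera axes: x right, y down, z forward; pixel columns grow to the right and rows downward; lengths in m; the calibration is good to about 2 mm. The wrist camera is an equidistant fisheye: a pixel r from the principal point sees the ray r / f radians off the axis. A picture is of the moment at which its call begins: read the wrist's pose just before it. get_calibration takes no time and is no camera call.
A pose or a line that the arm cannot do raises env.PlanningError and nothing moves.
- env.finish_job(): hands the job in; it is judged then, once.
The state is a dict: "time_s": time; "joint_pos": joint angles; "joint_velocities": joint speeds; "tau": joint torques, N m; "ee_pos": TCP position; "tcp_rot": TCP orientation; "wrist_force": force on the tool from outside, world axes, zero at the start; "moment": the same for the moment, N m; "finger_gap": finger opening in m; "finger_force": force on a finger pad.
Only numpy, scipy, OpenCV 4.12 (cv2) and the standard library are available. Lean on these libraries where they do the work, as an engineer would, in place of code of your own. Each camera call takes 0.05 s, during which the arm holds its last target. There are 200 camera calls.

### The job

Take the ear defenders off the hatch of the sweet bin and hang them by their headband over the rail, one cup on each side, letting go of them there. Then raise the hatch past its balance point, so that its pointers reach beyond the green marks into the red, bring it back and finish while still holding it steady with the gripper just below the balance point, pointers in the green, ready to drop shut when let go. Leave everything else on the table where it is.

Things in the scene. Friction and masses are not known exactly. Their poses are not given: they have to be found in the camera images.
- bin: fixed aluminium bin, 190 (x, depth) by 280 (y) by 80 mm high, front to its -x; origin under its centre. Closed hatch on top, top face at 86 mm. Beside each end, 148 mm from the middle, a curved quadrant strip (14 mm wide, radius 90 mm about the hinge, up to 175 mm above the table) is white with green marks from 0.75 to 0.95 rad and a red mark above, at 1.05 to 1.15 rad
- hatch (a joint): hatch angle in rad: 0 closed; grows as the front rises; stop at 1.4. Steel plate 190 x 280 x 6 mm, 1.0 kg, hinged on the bin's rear (+x) top edge, lifted by a spring of near constant torque. Balance at 1.00: below it falls shut, above it swings open. Lifting at the handle takes 1.8 N at 0, nothing at 1.0, 0.3 N at 0.1 off. Orange pointers at its sides show the angle on the strips
- hatch_handle (a point): middle of the hatch's black handle: a round bar 10 mm in diameter, 110 mm long, along the bin's y, 45 mm clear ahead of the hatch's front edge, on two stems at its ends. It turns with the hatch about hatch_hinge; its axes are the hatch's
- hatch_hinge (a point): middle of the hatch's hinge axis (parallel to the bin's y), at the rear top edge of the bin, 80 mm above its underside. The handle bar lies 235 mm ahead of it and 6 mm above it when closed.
- ears: loose yellow and black rigid ear defenders, 0.17 to 0.31 kg, standing on their cups on the closed hatch. Origin under their centre, z up. Cups at +y and -y: 168 mm wide over both, 60 mm along x, 75 mm tall, 86 mm free between. The headband, a 16 mm wide strip, arches over; on its crown a black cushion to grip, 30 (x) by 56 (y) by 28 mm, from 138 to 166 mm above the origin
- ears_crown (a point): middle of the headband's underside at the crown of the ear defenders, 133 mm above their origin; this rests on the rail when hung. Axes as ears.
- rail: fixed rail: a straight round bar 12 mm in diameter and 260 mm long, level, along this body's own y, on two posts at its ends. Origin on the table under its middle.
- rail_mid (a point): middle of the rail's bar, on its axis, 160 mm above the table; its y runs along the bar
- beaker: aluminium beaker, 72 mm in diameter, 85 mm high, a bystander; origin under its centre
- spatula: spatula with a green handle lying on the table, a bystander
- jar: amber glass jar with a lid, 70 mm in diameter, 100 mm high, a bystander; origin under its centre
- weight: brass scale weight, 44 mm in diameter, 55 mm high, a bystander; origin under its centre
- tray: empty green plastic tray, 160 by 220 by 45 mm, a bystander; origin under its centre
- scraper: flat white plastic dough scraper, 100 by 75 by 12 mm, a bystander; origin under its centre
Things that resemble listed ones, but are neither listed nor needed, are in the scene too. There is more than one size of the ears; the one meant has the size given above.

How it is judged:
On the way, in this order (a step that is already met when the one before it is completed fails the run):
1. the ear defenders hang over the rail by their headband, released, the hatch still shut (x of ears_crown in the frame of rail_mid between -0.05 and 0.05 m and y of ears_crown in the frame of rail_mid between -0.13 and 0.13 m and z of ears_crown in the frame of rail_mid between -0.01 and 0.025 m and angle between ears's own z axis and vertical below 0.4 rad and contact force between ears and rail above 0.8 N and contact force between ears and the fingers below 0.05 N and linear speed of ears below 0.08 m/s and value of joint hatch below 0.3 rad), for 0.3 s.
2. the hatch is raised past its balance point (value of joint hatch above 1.04 rad), for 0.2 s.
At the end, for the whole second after the job is handed in: The ear defenders hang still over the rail on their headband (crown on the bar, tilted under 0.4 rad, not touched by the fingers), and the fingers alone hold the hatch still between 0.73 and 0.97 rad, just below its balance point at 1.00 rad (x of ears_crown in the frame of rail_mid between -0.05 and 0.05 m and y of ears_crown in the frame of rail_mid between -0.13 and 0.13 m and z of ears_crown in the frame of rail_mid between -0.01 and 0.025 m and angle between ears's own z axis and vertical below 0.4 rad and contact force between ears and rail above 0.8 N and contact force between ears and the fingers below 0.05 N and linear speed of ears below 0.08 m/s and value of joint hatch between 0.73 and 0.97 rad and velocity of joint hatch between -0.08 and 0.08 rad/s and contact force between the fingers and hatch above 0.1 N and contact force between hatch and beaker below 0.05 N and contact force between hatch and spatula below 0.05 N and contact force between hatch and jar below 0.05 N and contact force between hatch and weight below 0.05 N and contact force between hatch and tray below 0.05 N and contact force between hatch and scraper below 0.05 N and contact force between hatch and ears below 0.05 N); the arm keeps its last pose, push and grip.
It fails at once if a bystander is moved by more than 30 mm (distance of any of beaker, spatula, jar, weight, tray, scraper from where it was at the start of the episode above 0.03 m).
It also fails if it takes over 72 s, if anything falls off the work surface, if the arm or the gripper's body presses on something with over 40 N, if the wrist force passes 120 N, or if a joint passes its speed limit or range.

## Working session

There is one attempt and no reset: what is moved stays moved. The work goes in short steps, each a Python script; the robot and the scene stay as the last script left them, time stands still between calls to the robot, and variables do not carry over. Pictures are saved under pics/ and viewed, at most 10 in all, crops included, and the job is handed in when it is done.

```bash
mkdir -p pics; ls
cat > h.py <<'E'
from bench import env
import numpy as np, cv2
def snap(n,f):
    o=env.get_obs(); im=env.snapshot(n); cv2.imwrite('pics/'+f+'.png',im[:,:,::-1]); return im,o
E
python3 - <<'E'
from h import *
for n in("scene","side"):
    im,_=snap(n,n)
    c=env.get_calibration(n);print(n,c["camera_matrix"].tolist(),(-c["R"].T@c["t"]).round(3),c["R"].round(2).tolist())
a=cv2.imread('pics/scene.png');b=cv2.imread('pics/side.png')
cv2.imwrite('pics/scene_b.png',cv2.resize(a,(800,600),interpolation=cv2.INTER_CUBIC));cv2.imwrite('pics/side_b.png',cv2.resize(b,(800,600),interpolation=cv2.INTER_CUBIC))
o=env.get_obs();print(o,env.grasp_offset,env.get_calibration("wrist"))
E
```

```text
pics
scene [[369.3556574632511, 0.0, 254.68188445110383], [0.0, 369.3556574632511, 182.41038841107047], [0.0, 0.0, 1.0]] [1.094 0.392 1.053] [[-0.59, 0.81, 0.01], [0.62, 0.46, -0.64], [-0.52, -0.37, -0.77]]
side [[424.94094181258043, 0.0, 255.37399131040615], [0.0, 424.94094181258043, 192.4463229379612], [0.0, 0.0, 1.0]] [ 0.442 -1.208  1.069] [[1.0, -0.05, 0.02], [-0.02, -0.62, -0.78], [0.05, 0.78, -0.63]]
{'time_s': 0.1, 'joint_pos': array([ 1.07740465e+00,  3.00446300e-01,  1.52155515e+00,  2.57253728e-05,
        1.32074011e+00, -6.65947917e-02]), 'joint_velocities': array([ 0.00016702, -0.00013605, -0.0029035 ,  0.00104203, -0.00160637,
       -0.00020237]), 'tau': array([ 9.04901262e-04, -5.44384539e+01, -3.62368155e+01, -8.90583760e-05,
        3.09282121e-03, -7.22218556e-05]), 'ee_pos': array([0.22756049, 0.50046013, 0.2307459 ]), 'tcp_rot': array([-3.14044795e+00, -1.01317443e-04,  2.71478933e+00]), 'wrist_force': array([ 0.0148637 , -0.07435181,  0.00916815]), 'moment': array([-0.0213298 ,  0.00118832, -0.00751191]), 'finger_force': 0.0, 'finger_gap': 0.08551396275800134} 0.0187 {'camera_matrix': array([[297.31863964,   0.        , 253.77640902],
       [  0.        , 297.31863964, 191.35709301],
       [  0.        ,   0.        ,   1.        ]]), 'hand_eye': array([[ 6.60633212e-05, -9.51902362e-01, -3.06401515e-01,
         7.86189440e-02],
       [ 9.99999984e-01,  1.10719133e-05,  1.81213006e-04,
        -6.00461699e-04],
       [-1.69104638e-04, -3.06401522e-01,  9.51902347e-01,
        -1.41429332e-01],
       [ 0.00000000e+00,  0.00000000e+00,  0.00000000e+00,
         1.00000000e+00]])}
```

View pics/scene_b.png

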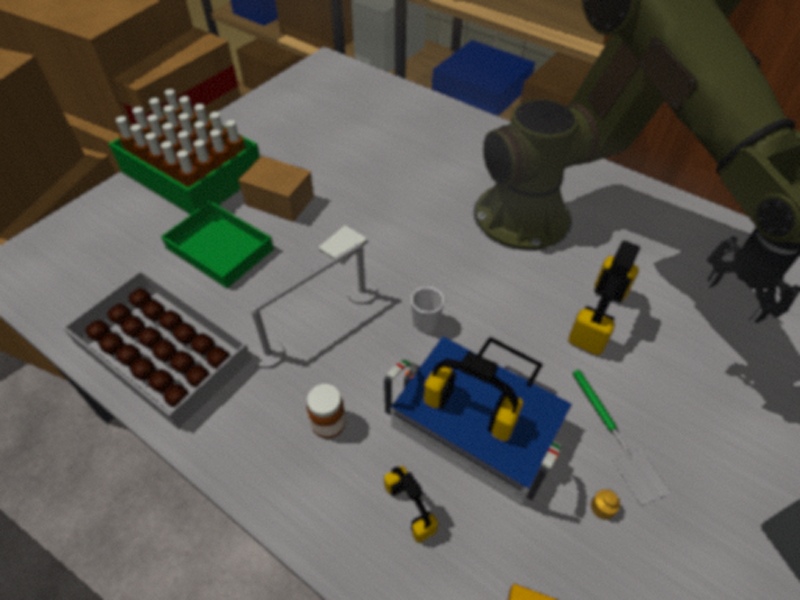

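View pics/side_b.png

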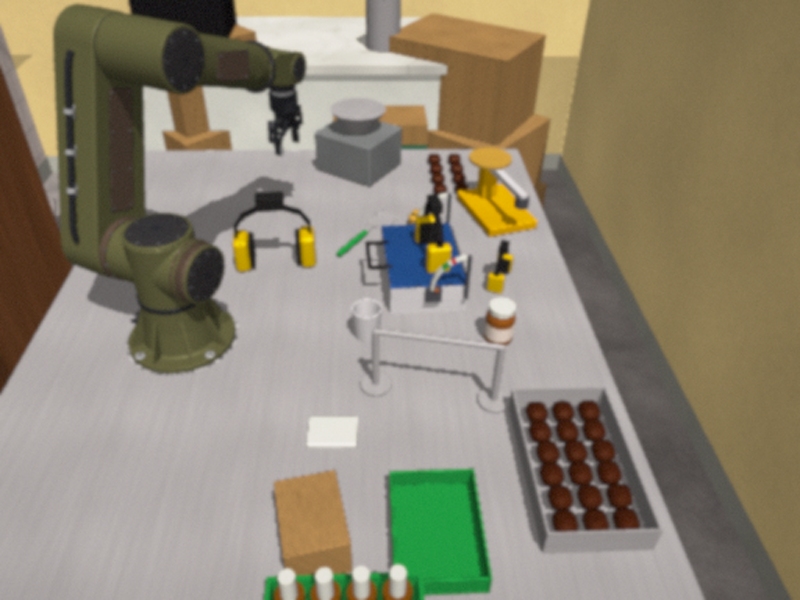

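Candidates in the scene picture: ears on the hatch (480,385), larger ones near the robot (610,300) and smaller ones (412,505). The ones wanted stand on the blue hatch. The rail runs from (258,310) to (360,248). I'll check in a close crop.

Run:
```python
import cv2
a=cv2.imread('pics/scene.png');b=cv2.imread('pics/side.png')
cv2.imwrite('pics/c1.png',cv2.resize(a[205:325,235:385],None,fx=5,fy=5,interpolation=cv2.INTER_CUBIC))
cv2.imwrite('pics/c2.png',cv2.resize(b[120:265,215:345],None,fx=4,fy=4,interpolation=cv2.INTER_CUBIC))
```

```text
(no output)
```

View pics/c1.png

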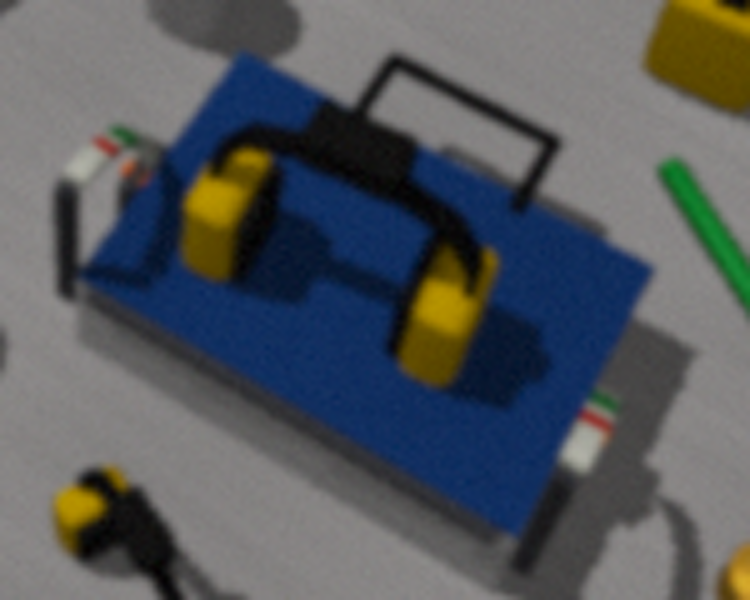

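View pics/c2.png

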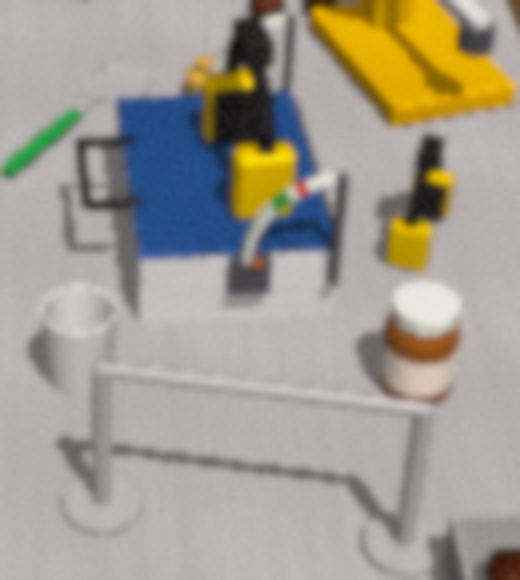

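Crop 1: the hatch's ears have the right proportions, with the cushion at (362,147). The hatch corners are (245,55), (652,268), (517,533) and (85,275), and the handle ends are (397,62) and (557,143). Crop 2: the rail ends are (100,370) and (430,407).

```bash
cat >> h.py <<'E'
C={n:env.get_calibration(n) for n in("scene","side")}
def ray(n,p):
    c=C[n];d=c["R"].T@np.linalg.solve(c["camera_matrix"],[p[0],p[1],1]);return -c["R"].T@c["t"],d
def atz(n,p,z):
    o,d=ray(n,p);return o+d*(z-o[2])/d[2]
def tri(p,q):
    (a,d),(b,e)=ray("scene",p),ray("side",q)
    s=np.linalg.lstsq(np.c_[d,-e],b-a,rcond=None)[0];x,y=a+d*s[0],b+e*s[1];return (x+y)/2,np.linalg.norm(x-y)
s1=lambda x,y:(235+x/5-.4,205+y/5-.4)
s2=lambda x,y:(215+x/4-.4,120+y/4-.4)
E
python3 - <<'E'
from h import *
np.set_printoptions(precision=4,suppress=True)
print('hatch scene');H=np.array([atz("scene",s1(*p),.086) for p in[(245,55),(652,268),(517,533),(85,275)]]);print(H,H.mean(0),np.linalg.norm(H-np.roll(H,-1,0),axis=1))
print('hatch side');S=np.array([atz("side",s2(*p),.086) for p in[(118,100),(292,95),(332,246),(140,256)]]);print(S)
print('handle');print([atz("scene",s1(*p),.086) for p in[(397,62),(557,143)]],[atz("side",s2(*p),.086) for p in[(82,145),(87,202)]])
k=1.5625
print('rail');a=[atz("scene",np.array(p)/k-.2,.16) for p in[(258,310),(360,248)]];b=[atz("side",s2(*p),.16) for p in[(102,370),(430,407)]];print(a,b)
print('cushion',atz("scene",s1(362,147),.086+.152),atz("side",s2(252,48),.086+.152),tri(s1(362,147),s2(252,48)))
print('big ears cushion',atz("scene",np.array((625,258))/k,.16))
print('jar lid',atz("scene",np.array((325,398))/k,.1),atz("side",s2(425,302),.1))
print('beaker',atz("scene",np.array((428,300))/k,.085),atz("side",s2(80,305),.085))
print('scraper',atz("scene",np.array((343,242))/k,.01))
E
```

```text
hatch scene
[[0.501  0.0772 0.086 ]
 [0.4851 0.3505 0.086 ]
 [0.6704 0.3612 0.086 ]
 [0.685  0.0877 0.086 ]] [0.5854 0.2191 0.086 ] [0.2737 0.1856 0.2738 0.1843]
hatch side
[[0.4831 0.3469 0.086 ]
 [0.6718 0.3529 0.086 ]
 [0.6814 0.0819 0.086 ]
 [0.4966 0.0709 0.086 ]]
handle
[array([0.4483, 0.1574, 0.086 ]), array([0.4417, 0.2665, 0.086 ])] [array([0.4435, 0.261 , 0.086 ]), array([0.4475, 0.1599, 0.086 ])]
rail
[array([ 0.7072, -0.2225,  0.16  ]), array([ 0.4608, -0.1671,  0.16  ])] [array([ 0.4563, -0.1757,  0.16  ]), array([ 0.7148, -0.2275,  0.16  ])]
cushion [0.6062 0.2066 0.238 ] [0.6069 0.1958 0.238 ] (array([0.6061, 0.2051, 0.2339]), np.float64(0.004396115013077972))
big ears cushion [0.1523 0.2976 0.16  ]
jar lid [ 0.7531 -0.0181  0.1   ] [ 0.7521 -0.0226  0.1   ]
beaker [ 0.4402 -0.0014  0.085 ] [0.4391 0.     0.085 ]
scraper [ 0.3641 -0.3067  0.01  ]
```

```bash
cat >> h.py <<'E'
from scipy.spatial.transform import Rotation as Ro
W=env.get_calibration("wrist")
def watz(o,p,z):
    K=W["camera_matrix"];u=(p[0]-K[0,2])/K[0,0];v=(p[1]-K[1,2])/K[1,1];r=np.hypot(u,v)
    d=np.array([u/r*np.sin(r),v/r*np.sin(r),np.cos(r)])
    T=np.eye(4);T[:3,:3]=Ro.from_euler('xyz',o["tcp_rot"]).as_matrix();T[:3,3]=o["ee_pos"];T=T@W["hand_eye"]
    d=T[:3,:3]@d;c=T[:3,3];return c+d*(z-c[2])/d[2]
E
python3 - <<'E'
from h import *
import pickle
env.move_pose([0.605,0.20,0.37],[np.pi,0,np.pi/2])
im,o=snap("wrist","w1");pickle.dump(o,open('o1.pkl','wb'))
cv2.imwrite('pics/w1b.png',cv2.resize(cv2.imread('pics/w1.png'),(800,600),interpolation=cv2.INTER_CUBIC))
print(o["ee_pos"],o["tcp_rot"],o["time_s"],o["wrist_force"])
E
```

```text
[0.60455923 0.20095619 0.3697553 ] [-3.14114872e+00 -3.40718479e-05  1.57253105e+00] 1.925 [ 0.61971111  0.18318698 -0.60925019]
```

View pics/w1b.png

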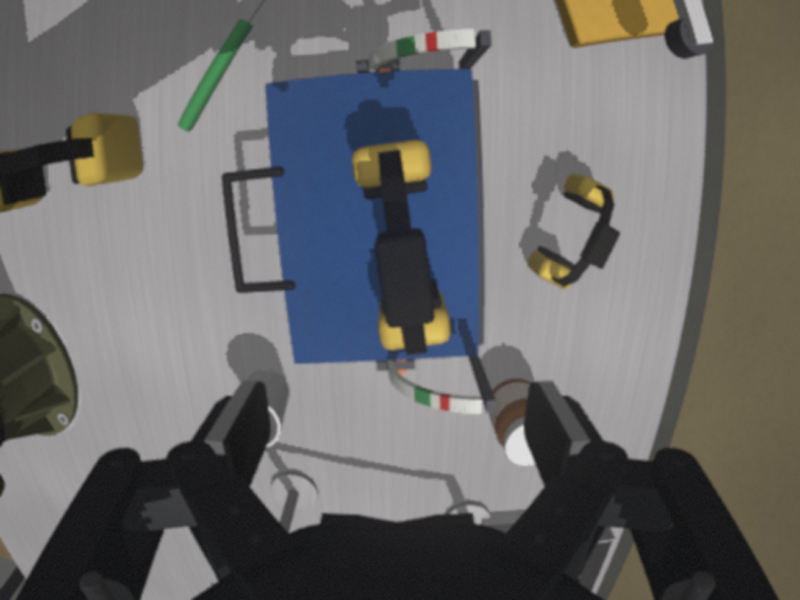

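The wrist view shows the ears on the hatch, with the cushion's top face at corners (378,238), (424,232), (434,318) and (386,324), the cups at (392,163) and (415,322), and the band at (390,165). The handle bar ends are (228,177) and (240,288).

Run:
```python
from h import *
import pickle
np.set_printoptions(precision=4,suppress=True)
o=pickle.load(open('o1.pkl','rb'));k=1.5625
f=lambda p,z:watz(o,np.array(p)/k-.2,z)
P=np.array([f(p,.252) for p in[(378,238),(424,232),(434,318),(386,324)]]);print('cushion',P,P.mean(0),np.linalg.norm(P-np.roll(P,-1,0),axis=1))
d=(P[0]+P[1]-P[2]-P[3]);print('yaw',np.arctan2(-d[0],d[1]))
print('cup+ top',f((392,160),.161),'cup- outer mid',f((415,346),.14),[f(p,.16) for p in[(354,150),(430,145)]])
H=np.array([f(p,.086) for p in[(267,84),(471,69),(481,356),(295,362)]]);print('hatch',H,H.mean(0))
print('handle',f((228,177),.086),f((240,288),.086))
```

```text
cushion [[0.5935 0.232  0.252 ]
 [0.6194 0.2355 0.252 ]
 [0.6263 0.1839 0.252 ]
 [0.5977 0.1801 0.252 ]] [0.6092 0.2079 0.252 ] [0.0262 0.052  0.0288 0.0521]
yaw 0.1075064096970342
cup+ top [0.6005 0.275  0.161 ] cup- outer mid [0.6201 0.1169 0.14  ] [array([0.5721, 0.2828, 0.16  ]), array([0.6287, 0.2866, 0.16  ])]
hatch [[0.485  0.3492 0.086 ]
 [0.6707 0.3603 0.086 ]
 [0.69   0.0818 0.086 ]
 [0.4996 0.0743 0.086 ]] [0.5863 0.2164 0.086 ]
handle [0.4444 0.2634 0.086 ] [0.4487 0.1537 0.086 ]
```

Run:
```python
from h import *
y=0.108+np.pi/2
env.gripper_to(0.06)
env.move_pose([0.608,0.206,0.30],[np.pi,0,y])
env.move_linear([0.608,0.206,0.223],vel=.1)
env.gripper_to(0.02,effort=45)
o=env.get_obs();print(o["finger_gap"],o["finger_force"],o["wrist_force"])
env.move_linear([0.608,0.206,0.38],vel=.12)
o=env.get_obs();print(o["finger_gap"],o["finger_force"],o["wrist_force"],o["time_s"])
env.move_pose([0.585,-0.198,0.38],[np.pi,0,np.pi/2-0.205])
o=env.get_obs();print(o["ee_pos"],o["finger_gap"],o["wrist_force"],o["time_s"])
a,_=snap("scene","s2");b,_=snap("side","d2")
cv2.imwrite('pics/r2.png',np.hstack([cv2.resize(a[100:300,120:320],(400,400),interpolation=2),cv2.resize(b[90:290,200:400],(400,400),interpolation=2)])[:,:,::-1])
```

```text
0.029474600722680763 44.78434681892395 [0.64083519 0.22959767 4.42442228]
0.029406501304808725 44.947060346603394 [ 0.55419138  0.38638256 -2.69653691] 5.4833
[ 0.58538615 -0.19697029  0.3800146 ] 0.029520545408166562 [-0.15651282  0.72802792 -3.0333134 ] 6.9833
```

View pics/r2.png

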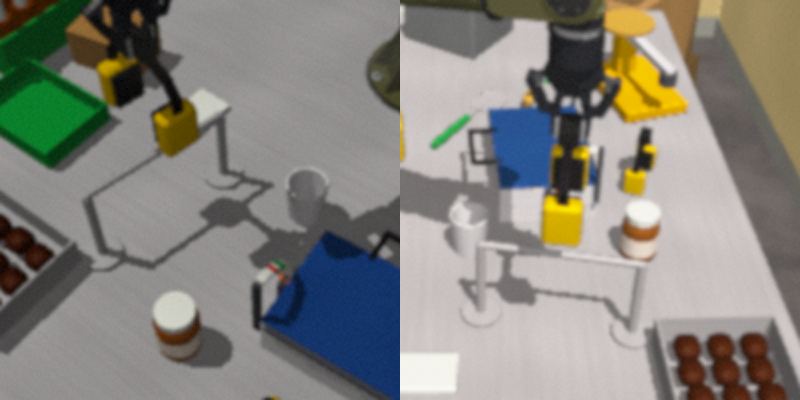

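The ears are held level over the rail, one cup on each side. I'll lower until the band rests on the bar.

Run:
```python
from h import *
P=[0.585,-0.198]
env.move_linear(P+[0.182],vel=.12)
z=.182
while z>.162:
    f=env.get_obs()["wrist_force"][2]; print(round(z,4),f.round(2))
    if f>0.5: break
    z-=.002; env.move_linear(P+[z],vel=.03); env.pause(.1)
env.gripper_to(0.07);env.pause(.3)
env.move_linear(P+[0.30],vel=.12)
o=env.get_obs();print(o["wrist_force"],o["time_s"])
env.pause(.4)
a,_=snap("scene","s3");b,_=snap("side","d3");w,_=snap("wrist","w3")
cv2.imwrite('pics/r3.png',np.hstack([cv2.resize(a[100:300,120:320],(400,400),interpolation=2),cv2.resize(b[90:290,200:400],(400,400),interpolation=2)])[:,:,::-1])
```

```text
0.182 -2.12
0.18 -2.53
0.178 -2.95
0.176 -1.98
0.174 -3.14
0.172 -3.48
0.17 4.42
[0.30361598 0.24924015 0.38814671] 12.9917
```

View pics/r3.png

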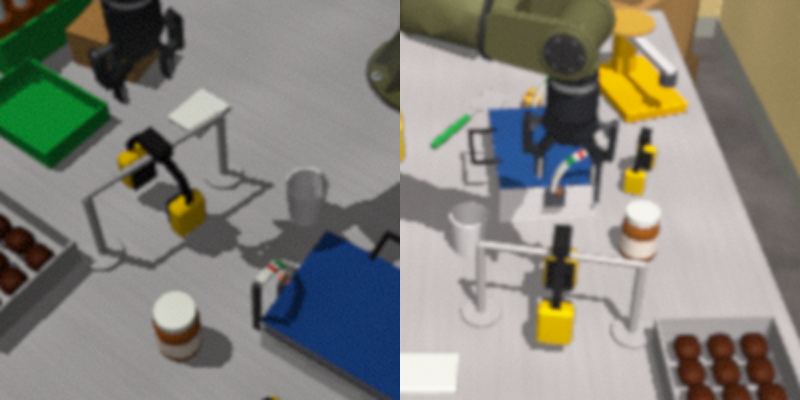

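The ears hang over the rail, crown on the bar, cups on both sides. Next I grip the handle bar and lift the hatch along its arc.

```bash
cat >> h.py <<'E'
b=.052; hinge=np.array([.6802,.2225,.08]); bx=np.array([np.cos(b),np.sin(b),0]); att=[np.pi,0,b+np.pi/2]
def tcp(th):
    h=hinge+bx*(-.235*np.cos(th)+.006*np.sin(th)); h[2]+=.235*np.sin(th)+.006*np.cos(th)
    h[2]-=env.grasp_offset; return h
def ang(o):
    p=o["ee_pos"]-hinge; p[2]+=env.grasp_offset; return np.arctan2(p[2],-p@bx)-np.arctan2(.006,.235)
def st():
    o=env.get_obs();print(o["ee_pos"].round(4),'th',round(ang(o),3),'gap',round(o["finger_gap"],4),o["finger_force"].round(1),o["wrist_force"].round(1),o["time_s"]);return o
E
python3 - <<'E'
from h import *
p=tcp(0)
env.gripper_to(.034)
env.move_linear([.585,-.198,.36],vel=.15)
env.move_pose(p+[0,0,.12],att)
env.move_linear(p,vel=.1); st()
env.gripper_to(.005,effort=25); st()
for th in(.05,.15,.25): env.move_linear(tcp(th),vel=.06); st()
a,_=snap("scene","s4");b_,_=snap("side","d4")
cv2.imwrite('pics/r4.png',np.hstack([cv2.resize(a[180:330,235:385],(400,400),interpolation=2),cv2.resize(b_[90:240,200:350],(400,400),interpolation=2)])[:,:,::-1])
E
```

```text
Traceback (most recent call last):
  File "h.py", line 29, in st
    o=env.get_obs();print(o["ee_pos"].round(4),'th',round(ang(o),3),'gap',round(o["finger_gap"],4),o["finger_force"].round(1),o["wrist_force"].round(1),o["time_s"]);return o
                                                                                                   ^^^^^^^^^^^^^^^^^^^^^^^
AttributeError: 'float' object has no attribute 'round'
```

```bash
sed -i 's/o\["finger_force"\].round(1)/round(o["finger_force"],1)/' h.py
python3 - <<'E'
from h import *
st()
env.gripper_to(.005,effort=25); st()
for th in(.05,.15,.25): env.move_linear(tcp(th),vel=.06); st()
a,_=snap("scene","s4");b_,_=snap("side","d4")
cv2.imwrite('pics/r4.png',np.hstack([cv2.resize(a[180:330,235:385],(400,400),interpolation=2),cv2.resize(b_[90:240,200:350],(400,400),interpolation=2)])[:,:,::-1])
E
```

```text
[0.4458 0.2104 0.0678] th 0.002 gap 0.0343 0.0 [ 0.9 -0.7  0.6] 17.575
[0.445  0.2103 0.0674] th 0.0 gap 0.009 25.7 [-6.  0.  4.] 17.9083
[0.4456 0.2103 0.0796] th 0.052 gap 0.009 25.3 [-5.2  1.7 -2.6] 18.2583
[0.4484 0.2105 0.1029] th 0.152 gap 0.0092 25.1 [-7.2  2.1 -0.6] 18.8
[0.4535 0.2108 0.1259] th 0.252 gap 0.0091 25.1 [-10.1   1.9  -0.3] 19.3417
```

View pics/r4.png

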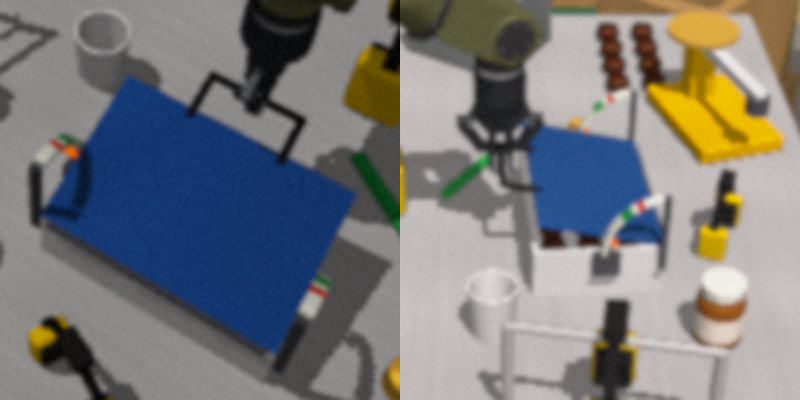

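The hatch follows the gripper, open about 0.25 rad. I'll shift the arc about 2 mm to relieve the side force and go on past the balance point.

```bash
sed -i 's/hinge=np.array(\[.6802/hinge=np.array([.6782/' h.py
python3 - <<'E'
from h import *
for th in np.arange(.3,1.11,.1): env.move_linear(tcp(th),vel=.06); st()
env.move_linear(tcp(1.12),vel=.05);env.pause(.5);o=st()
a,_=snap("scene","s5");b_,_=snap("side","d5")
cv2.imwrite('pics/r5.png',np.hstack([cv2.resize(a[180:330,235:385],(400,400),interpolation=2),cv2.resize(b_[90:240,200:350],(400,400),interpolation=2)])[:,:,::-1])
E
```

```text
[0.4572 0.211  0.138 ] th 0.308 gap 0.0085 25.0 [ 8.4  0.5 -5.2] 19.7833
[0.4659 0.2115 0.1597] th 0.408 gap 0.0087 25.2 [ 9.9  2.8 -7. ] 20.325
[0.4767 0.2121 0.1803] th 0.507 gap 0.0091 25.2 [ 12.9   4.5 -10.7] 20.8667
[0.489  0.2127 0.1999] th 0.606 gap 0.0089 24.9 [ 8.4  3.  -8.2] 21.4083
[0.5033 0.2135 0.2183] th 0.705 gap 0.0092 24.9 [ 5.2  3.5 -5.6] 21.95
[0.5188 0.2144 0.2347] th 0.801 gap 0.0089 25.6 [-5.2  2.3  2.8] 22.4917
[0.5366 0.2154 0.2502] th 0.901 gap 0.0089 25.8 [-7.6  1.9  7.9] 23.0333
[0.5562 0.2164 0.2635] th 1.002 gap 0.009 26.0 [-5.3  3.2  8.7] 23.575
[0.577  0.2175 0.2744] th 1.101 gap 0.0088 26.2 [-4.1  3.7  7.2] 24.1167
[0.5811 0.2177 0.2763] th 1.121 gap 0.0088 26.2 [-3.3  4.2  7.1] 24.8667
```

View pics/r5.png

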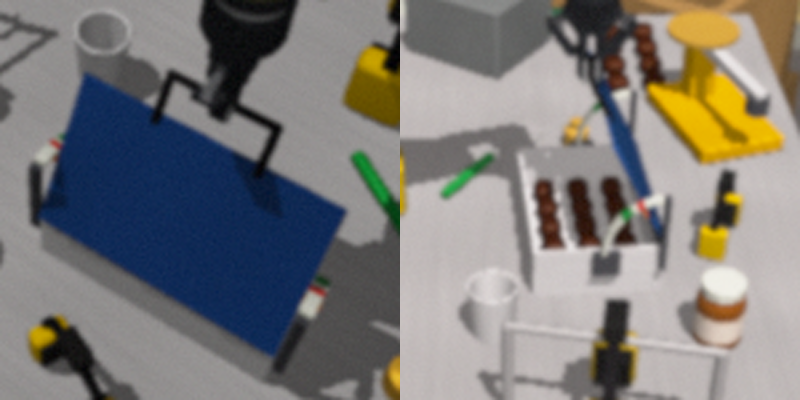

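The hatch is past balance: in the side half the orange pointer sits at the red mark (645,205). I'll go a little further for margin, then come back to 0.86.

Run:
```python
from h import *
env.move_linear(tcp(1.16),vel=.05);env.pause(.5);st()
for th in(1.06,.96,.86): env.move_linear(tcp(th),vel=.05); st()
env.pause(1);st()
a,_=snap("scene","s6");b_,_=snap("side","d6")
cv2.imwrite('pics/r6.png',np.hstack([cv2.resize(a[130:330,185:385],(400,400),interpolation=2),cv2.resize(b_[120:220,250:350],(400,400),interpolation=2)])[:,:,::-1])
```

```text
[0.5898 0.2182 0.2799] th 1.161 gap 0.0092 26.3 [-2.   4.2  5. ] 25.8083
[0.5688 0.217  0.2697] th 1.061 gap 0.0091 26.4 [-2.3  4.   5.7] 26.425
[0.5488 0.2158 0.2573] th 0.961 gap 0.0091 26.2 [-0.7  5.6  0.7] 27.0417
[0.5294 0.2147 0.2426] th 0.857 gap 0.0087 25.8 [ 2.7  4.4 -3.1] 27.6583
[0.5295 0.2147 0.2427] th 0.858 gap 0.009 25.9 [ 3.1  4.8 -3.1] 28.6583
```

View pics/r6.png

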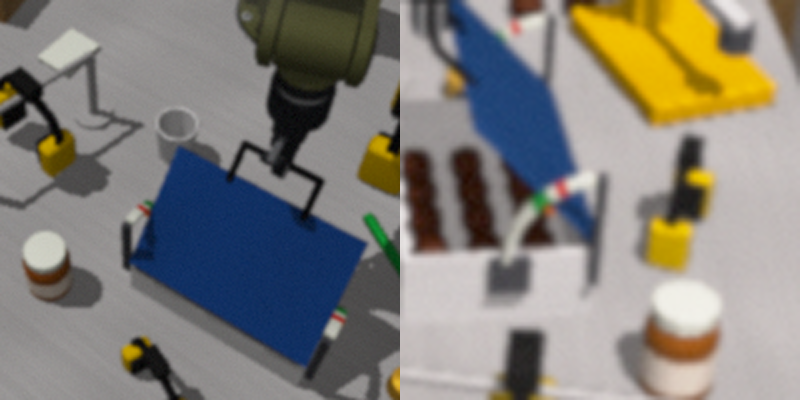

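The pointer (545,207) sits in the green mark, the ears still hang on the rail and the hatch is steady, so I'm handing in.

```bash
python3 -c "
from h import *
print(env.finish_job());st()"
```

```text
the job is handed in; nothing more can be done
None
the job is handed in; nothing more can be done
```

I handed the job in, with no verdict shown: the ear defenders hang released on the rail, and the gripper, having raised the hatch to about 1.16 rad, holds it steady at about 0.86 rad with the pointer in the green.

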